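# Set the laminator's thickness dial

## Task

The pouch laminator is to be set for thicker pouches: turn the larger of the two dials on its top clockwise, counting its clicks, until its pointer rests at the fourth of its six marks, counting the leftmost mark as the first. Leave the small dial as it is set, and let go of the dial at the end.

Things in the scene. Friction and masses are not known exactly. Their poses are not given: they have to be found in the camera images.
- laminator: white pouch laminator, fixed, 130 x 310 mm, flat deck 65 mm above the table; origin under its centre at table height, x to its back, y along its length to its left. On the deck, 75 mm either side of the centre, stand two black bar dials, a large and a small one; which is left and which right varies
- big_dial (a joint): large dial, rad: 0 at its first (leftmost) mark, growing clockwise seen from above. It clicks every 25 degrees (0.436 rad), once at each of six marks; mark 4 = 1.309, mark 6 = 2.182, stops just beyond first and last. Starts at mark 1, 2 or 3. A click takes about 0.06 N m; let go between marks, it drops into the nearer one
- big_dial_grip (a point): on the large dial's axis, 8 mm below the top of its grip bar: the height to grip at. Black bar 48 x 14 mm, 34 mm high, top 109 mm above the table, on a skirt 52 mm across and 6 mm thick, on a fixed metal plate 80 mm across with six raised marks. z up, x along the bar to the pointer end (white line on that half), so it turns with the dial
- small_dial_pointer (a point): top of the small dial's bar at its pointer end, 15 mm from its axis, 97 mm above the table. Same make but smaller: bar 30 x 10 x 22 mm, skirt 32 mm across, plate 56 mm across with three marks. x along the bar to the pointer. It has no clicks, turns easily and must stay as it is

How it is judged:
At the end, for the whole second after the job is handed in: The large dial rests at its fourth mark (1.309 rad, within 10 degrees), the small dial's pointer is within 5 mm of where it was (about 19 degrees of turn) (value of joint big_dial between 1.134 and 1.484 rad and not (velocity of joint big_dial above 0.2 rad/s or velocity of joint big_dial below -0.2 rad/s) and distance of small_dial_pointer from where it was at the start of the episode below 0.005 m); the robot touches nothing.
It fails at once if the small dial was turned by more than about 30 degrees (distance of small_dial_pointer from where it was at the start of the episode above 0.008 m).
It also fails if it takes over 35 s, if anything falls off the work surface, if the arm or the gripper's body presses on something with over 40 N, if the wrist force passes 120 N, or if a joint passes its speed limit or range.

## Robot

A 7-joint arm with a two-finger parallel gripper is mounted at the origin on a cart in front of the work surface, level with it; the furniture and walls round the work are solid. World frame = base frame: x ahead of the robot, y to its left, z up, the work surface at z = 0. Lengths are in m, angles in rad, forces in N, time in s.
With the tool pointing down it reaches from about 0.35 to 0.9 m from the base axis. Payload 19.9 kg.
Tool frame: the origin (TCP) lies midway between the tips of the shut fingers; the grasp point (between the pads) lies behind it (arm.grip_point_offset is the z of the grasp point in the tool frame, in m); z points along the fingers, y is the direction in which the jaws open and shut (so a half turn about z gives the same grasp; the last joint's range is limited). The gripper opens to 85 mm and grips with 20 to 120 N. Pads are 22 mm wide; open, the fingers measure 114 mm over their backs; the gripper's body (76 mm by 85 mm) begins 54 mm behind the grasp point. The pads swing forward as they close: fully open they stand 13 mm farther back than shut.
Start: joints at [1.296, 0.417, -0.01, 1.614, 0.005, 1.111, -0.053], TCP at [0.145, -0.608, 0.231] pointing down, gripper open.
Joint ranges: [-2.81, 2.81], [-0.39, 2.02], [-1.27, 1.25], [0.06, 2.57], [-1.19, 4.33], [0.19, 2], [-2.82, 2.82]. Speed limits (rad/s): [1.89, 1.89, 2.39, 2.39, 3.01, 3.01, 3.01].

## Interface

Orientations are given as a unit quaternion [x, y, z, w].
In Python, from bench import arm gives the robot as it stands.
- The arm moves only by the shell command python3 -m crank 'ROWS'. ROWS is JSON, a list of rows, each an object of numbers: "jaw": the opening, from 0 (shut) to 1 (fully open); "dx", "dy", "dz": the shift along the tool's x, y, z in cm; "wx", "wy", "wz": the turn, a rotation vector about the tool's x, y, z in rad. In form: [{"jaw": .., "dx": .., "dy": .., "dz": .., "wx": .., "wy": .., "wz": ..}, ...]. A call has exactly 10 rows; each row is the pose to reach, as a shift and turn from the pose commanded when the call began, along the tool's axes at that moment; what a row does not reach only later rows make up. A row lasts 1/8 s, in which the tool goes at most 62.5 mm and 10.7 degrees, less where a joint would pass 70% of its speed; a pose out of reach is approached as far as the arm can. A call with a gripper value outside its range is refused whole. The fingers move at their own pace and stop on an object; the grip force is fixed at half the most. Time passes only in rows, so rows that repeat a pose let the fingers close, or fill a call up. It gives the time, the measured TCP pose, the force and the opening at its end, in the units of the state.
- arm.sense(): the state, without advancing time (a new reading comes with each control period).
- arm.capture(name): name is "scene" or "top" or "wrist"; returns a dict with "image" (420x560x3 uint8, red, green, blue), "fx", "fy", "cx", "cy" (pixels), "dist" ([k1, k2, p1, p2, k3] as OpenCV has them; the pictures are not rectified), "view" (4x4, takes a point from world to camera coordinates). Camera axes: x right, y down, z forward; pixel columns grow to the right and rows downward; lengths in m; the calibration is good to about 2 mm. A picture is of the moment at which its call begins. There is no depth.
- arm.hand_in(): hands the job in, once; it reports no verdict.
The state is a dict: "time": time; "joint_pos": joint angles; "qd": joint speeds; "tau": joint torques, N m; "eef_pos": TCP position; "ee_rot": TCP orientation; "force": force on the tool from outside, world axes, zero at the start; "moment": the same for the moment, N m; "grip_width": opening from 0.0 (shut) to 1.0 (fully open).
Only numpy, scipy, OpenCV 4.12 (cv2) and the standard library are available. Lean on these libraries where they do the work, as an engineer would, in place of code of your own. Each camera call takes 0.05 s, during which the arm holds its last target.

## Working session

There is one attempt and no reset: what is moved stays moved. The work goes in short steps, Python scripts to look and compute and a shell command to move; the robot and the scene stay as the last step left them, time stands still between calls to the robot, and variables do not carry over. Pictures are saved under pics/ and viewed, and the job is handed in when it is done.

```bash
ls; mkdir -p pics
python3 - <<'E'
from bench import arm
import cv2,pickle
s=arm.sense();print(s, arm.grip_point_offset)
for n in ["scene","top","wrist"]:
    c=arm.capture(n);pickle.dump(c,open(f"pics/{n}0.pkl","wb"))
    cv2.imwrite(f"pics/{n}0.png",c["image"][:,:,::-1])
    print(n,c["fx"],c["fy"],c["cx"],c["cy"],c["dist"],c["view"])
E
```

```text
pics
{'time': 0.0, 'joint_pos': array([ 1.29554057,  0.41797793, -0.01030722,  1.61415719,  0.0047306 ,
        1.11065497, -0.05302037]), 'qd': array([ 0.00083242, -0.00044749,  0.00155887,  0.00115131, -0.00135137,
       -0.00033486, -0.00083805]), 'tau': array([ 5.00296101e-04, -8.64454722e+01,  6.79032728e-01, -4.34891546e+01,
        1.89902092e-02,  7.64843513e-03,  2.00373273e-05]), 'eef_pos': array([ 0.14467987, -0.6076886 ,  0.23066491]), 'ee_rot': array([ 9.93177074e-01,  1.16614555e-01, -1.24984603e-04, -5.73818895e-04]), 'force': array([-0.37528687, -0.37395825,  0.33512429]), 'moment': array([ 0.00483211, -0.04032028,  0.01027124]), 'grip_width': 0.9997963419996406} -0.0187
scene 427.0887695298414 427.0887695298414 276.8498672637269 203.32194896763556 [0.00791624 0.         0.         0.         0.        ] [[-0.86247782 -0.50571174  0.01968893  0.53805773]
 [-0.2504933   0.39275889 -0.88486923  0.16856091]
 [ 0.43975576 -0.76811203 -0.46542323  0.69441676]
 [ 0.          0.          0.          1.        ]]
top 482.54887384607287 482.54887384607287 289.41109640485104 210.78489278289302 [-0.12625887  0.          0.          0.          0.        ] [[-0.03683428 -0.99932018  0.0015556   0.09032993]
 [-0.97880869  0.03576437 -0.20162949  0.57762487]
 [ 0.20143678 -0.00894951 -0.97946063  0.82526407]
 [ 0.          0.          0.          1.        ]]
wrist 309.9982937755819 309.9982937755819 280.56996678789835 210.31057195708468 [-0.06640123  0.          0.          0.          0.        ] [[ 0.23062713 -0.97304113 -0.00144758 -0.62470008]
 [-0.9373328  -0.22256249  0.2680917  -0.03354619]
 [-0.26118643 -0.06047235 -0.96339231  0.37868635]
 [ 0.          0.          0.          1.        ]]
```

View pics/top0.png

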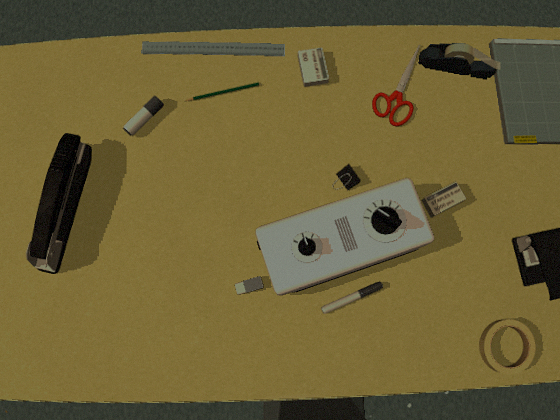

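View pics/scene0.png

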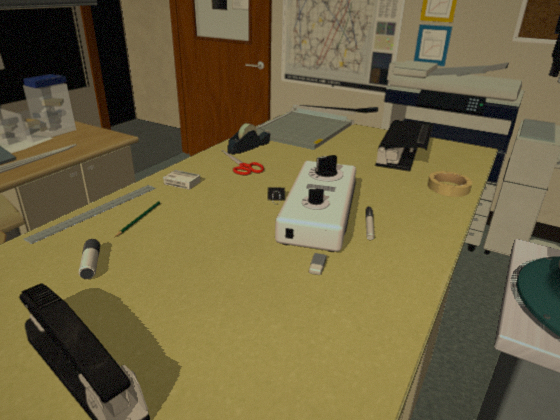

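View pics/wrist0.png

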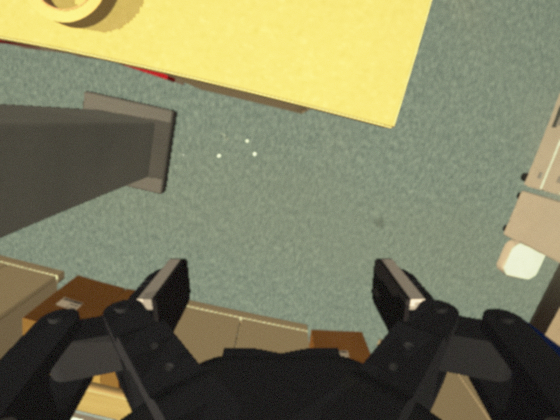

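The top view shows the laminator at about (347,237). The large dial is at about (386,219), on the right, and the small one at about (307,246). I'll zoom in.

Run:
```python
import cv2
im=cv2.imread("pics/top0.png")
cv2.imwrite("pics/top0z.png",cv2.resize(im[170:300,245:445],None,fx=4,fy=4,interpolation=cv2.INTER_CUBIC))
cv2.imwrite("pics/top0d.png",cv2.resize(im[190:250,350:430],None,fx=9,fy=9,interpolation=cv2.INTER_CUBIC))
```

```text
(no output)
```

View pics/top0z.png

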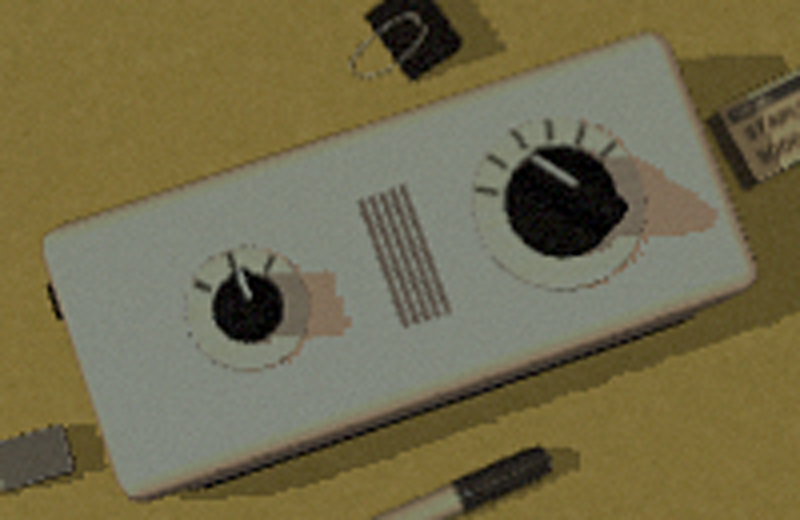

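View pics/top0d.png

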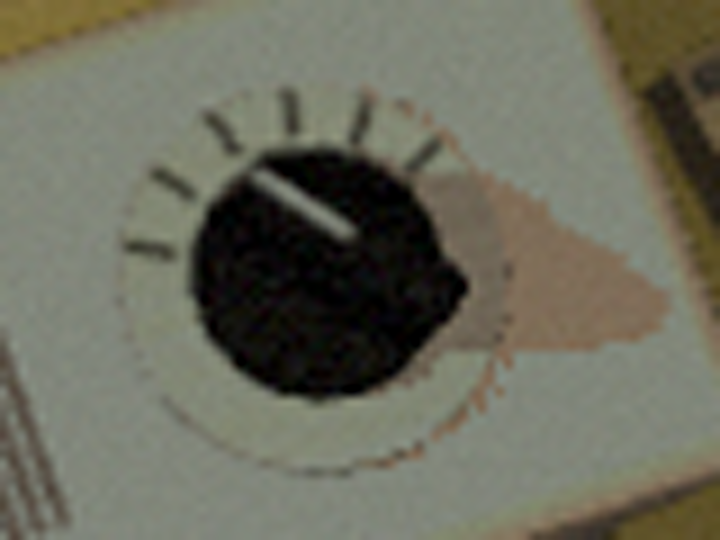

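```bash
cat > h.py <<'E'
import numpy as np,cv2
def K(c): return np.array([[c["fx"],0,c["cx"]],[0,c["fy"],c["cy"]],[0,0,1.]])
def toplane(c,px,z):
    p=cv2.undistortPoints(np.array(px,float).reshape(-1,1,2),K(c),np.array(c["dist"])).reshape(-1,2)
    R=c["view"][:3,:3];t=c["view"][:3,3];o=-R.T@t
    d=np.c_[p,np.ones(len(p))]@R
    return o+d*((z-o[2])/d[:,2])[:,None]
def proj(c,P):
    R=c["view"][:3,:3];t=c["view"][:3,3]
    return cv2.projectPoints(np.array(P,float).reshape(-1,1,3),cv2.Rodrigues(R)[0],t,K(c),np.array(c["dist"]))[0].reshape(-1,2)
E
python3 - <<'E'
import pickle,numpy as np
from h import *
np.set_printoptions(precision=4,suppress=True)
c=pickle.load(open("pics/top0.pkl","rb"))
f=lambda L,s,o:(np.array(L,float)+.5)/s-.5+np.array(o)
big=lambda L:f(L,9,(350,190)); z4=lambda L:f(L,4,(245,170))
pl=toplane(c,big([[314,280]]),.067)[0]
ps=toplane(c,z4([[248,308]]),.067)[0]
print("plates",pl,ps,np.linalg.norm(pl-ps))
d=ps-pl;print("lam yaw (y axis to left)",np.degrees(np.arctan2(d[1],d[0]))-90)
m=toplane(c,big([(150,248),(173,182),(222,132),(290,112),(360,118),(425,155)]),.067)
print("marks",np.degrees(np.arctan2(*(m-pl)[:,1::-1].T)),np.linalg.norm(m-pl,axis=1))
l=toplane(c,big([(350,237),(258,172)]),.109);v=l[1]-l[0]
print("line",l,np.degrees(np.arctan2(v[1],v[0])),np.linalg.norm(l-pl,axis=1))
ms=toplane(c,z4([(203,287),(233,260),(269,265)]),.067)
print("smallmarks",np.degrees(np.arctan2(*(ms-ps)[:,1::-1].T)))
co=toplane(c,z4([(45,235),(655,35),(752,280),(135,498)]),.065);print(co,co.mean(0))
E
```

```text
plates [ 0.5542 -0.1027  0.067 ] [0.5123 0.0408 0.067 ] 0.14948130502587154
lam yaw (y axis to left) 16.285836787986895
marks [ 76.6482  52.112   27.8905   3.717  -19.9674 -44.8275] [0.0338 0.0345 0.0353 0.0349 0.0352 0.0351]
line [[ 0.5549 -0.1015  0.109 ]
 [ 0.5683 -0.0846  0.109 ]] 51.60670973177435 [0.042  0.0479]
smallmarks [ 62.6469  14.7893 -28.3109]
[[ 0.5491  0.1309  0.065 ]
 [ 0.6327 -0.1544  0.065 ]
 [ 0.5162 -0.1892  0.065 ]
 [ 0.4301  0.0941  0.065 ]] [ 0.532  -0.0296  0.065 ]
```

```bash
cat >> h.py <<'E'
from scipy.spatial.transform import Rotation as Ro
def rel(s,P,yawdeg):
    "shift in tool axes (cm) and rotvec to reach TCP P, tool down with tool x at yaw"
    R=Ro.from_quat(s["ee_rot"]); a=np.radians(yawdeg)
    T=Ro.from_matrix([[np.cos(a),np.sin(a),0],[np.sin(a),-np.cos(a),0],[0,0,-1]])
    return R.inv().apply(np.array(P)-s["eef_pos"])*100,(R.inv()*T).as_rotvec()
E
python3 - <<'E'
from h import *
from bench import arm
print(rel(arm.sense(),[.5538,-.1022,.20],52))
E
```

```text
(array([ 51.50709513, -39.69786801,   3.11292844]), array([-9.63186526e-04, -2.34537640e-04, -6.73767708e-01]))
```

```bash
python3 -m crank '[{"jaw":1,"dx":5,"dy":-4,"dz":0,"wx":0,"wy":0,"wz":-0.05},{"jaw":1,"dx":10,"dy":-7.7,"dz":0,"wx":0,"wy":0,"wz":-0.1},{"jaw":1,"dx":15,"dy":-11.6,"dz":0,"wx":0,"wy":0,"wz":-0.2},{"jaw":1,"dx":20,"dy":-15.4,"dz":0,"wx":0,"wy":0,"wz":-0.3},{"jaw":1,"dx":25,"dy":-19.3,"dz":0,"wx":0,"wy":0,"wz":-0.4},{"jaw":1,"dx":30,"dy":-23.1,"dz":0,"wx":0,"wy":0,"wz":-0.5},{"jaw":1,"dx":35,"dy":-27,"dz":0,"wx":0,"wy":0,"wz":-0.6},{"jaw":1,"dx":40,"dy":-30.8,"dz":0.5,"wx":0,"wy":0,"wz":-0.67},{"jaw":1,"dx":45,"dy":-34.7,"dz":1,"wx":0,"wy":0,"wz":-0.674},{"jaw":1,"dx":49,"dy":-37.8,"dz":1.5,"wx":0,"wy":0,"wz":-0.674}]'
python3 - <<'E'
from h import *
from bench import arm
print(rel(arm.sense(),[.5538,-.1022,.17],52),arm.sense()["time"])
E
```

```text
time: 1.4
eef_pos: [0.5349, -0.1249, 0.2162]
ee_rot: [0.899, 0.439, 0.0, 0.0]
force: [-0.1, -1.5, 0.2]
grip_width: 0.999
(array([2.94858796, 0.09065825, 4.61762261]), array([ 0.00012576, -0.00015434,  0.00051728])) 1.4
```

```bash
python3 -m crank '[{"jaw":1,"dx":1,"dy":0,"dz":1,"wx":0,"wy":0,"wz":0},{"jaw":1,"dx":2,"dy":0,"dz":2,"wx":0,"wy":0,"wz":0},{"jaw":1,"dx":2.9,"dy":0.1,"dz":3,"wx":0,"wy":0,"wz":0},{"jaw":1,"dx":2.9,"dy":0.1,"dz":4,"wx":0,"wy":0,"wz":0},{"jaw":1,"dx":2.9,"dy":0.1,"dz":4.6,"wx":0,"wy":0,"wz":0},{"jaw":1,"dx":2.9,"dy":0.1,"dz":4.6,"wx":0,"wy":0,"wz":0},{"jaw":1,"dx":2.9,"dy":0.1,"dz":4.6,"wx":0,"wy":0,"wz":0},{"jaw":1,"dx":2.9,"dy":0.1,"dz":4.6,"wx":0,"wy":0,"wz":0},{"jaw":1,"dx":2.9,"dy":0.1,"dz":4.6,"wx":0,"wy":0,"wz":0},{"jaw":1,"dx":2.9,"dy":0.1,"dz":4.6,"wx":0,"wy":0,"wz":0}]'
python3 - <<'E'
from h import *
from bench import arm
import pickle
print(rel(arm.sense(),[.5538,-.1022,.0823],52),arm.sense()["time"])
c=arm.capture("wrist");pickle.dump(c,open("pics/w1.pkl","wb"))
im=np.ascontiguousarray(c["image"][:,:,::-1])
cv2.imwrite("pics/w1.png",im)
print(proj(c,[[.5542,-.1027,.067],[.5538,-.1022,.109],[.5538,-.1022,.0823]]))
E
```

```text
time: 2.65
eef_pos: [0.5526, -0.1045, 0.1704]
ee_rot: [0.899, 0.439, 0.0, 0.0]
force: [0.7, -0.2, 0.9]
grip_width: 1.0
(array([ 0.25635893, -0.04245717,  8.80641985]), array([ 4.40972214e-05, -4.81258042e-05,  2.86920083e-04])) 2.65
[[280.00603558 207.25713282]
 [279.01527639 222.79588116]
 [279.17082632 212.19287021]]
```

View pics/w1.png

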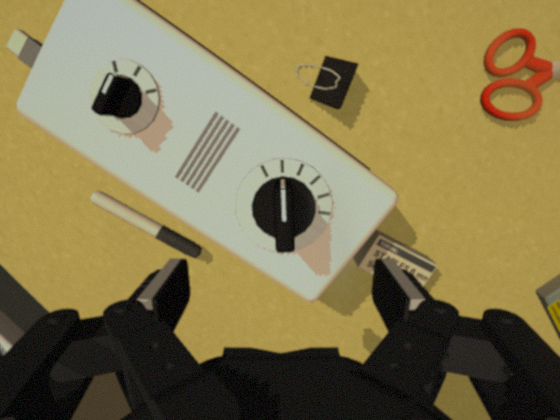

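Run:
```python
import cv2
im=cv2.imread("pics/w1.png")
cv2.imwrite("pics/w1z.png",cv2.resize(im[150:260,225:345],None,fx=5,fy=5,interpolation=cv2.INTER_CUBIC))
```

```text
(no output)
```

View pics/w1z.png

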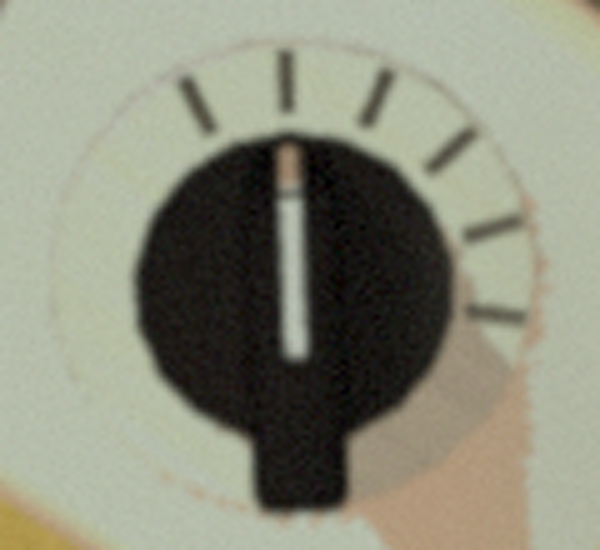

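Run:
```python
import pickle
from h import *
np.set_printoptions(precision=4,suppress=True)
c=pickle.load(open("pics/w1.pkl","rb"))
f=lambda L:(np.array(L,float)+.5)/5-.5+np.array((225,150))
P=toplane(c,f([(292,190),(295,358),(301,508)]),.109);print(P)
v=P[0]-P[2];print(np.linalg.norm(v),np.degrees(np.arctan2(v[1],v[0])),(P[0]+P[2])/2)
v=P[0]-P[1];print(np.degrees(np.arctan2(v[1],v[0])))
# plate: left 50, right 533, top 38; skirt 137..450
print(toplane(c,f([(292,285)]),.068),toplane(c,f([(293,290)]),.073))
```

```text
[[ 0.5711 -0.0844  0.109 ]
 [ 0.557  -0.1032  0.109 ]
 [ 0.544  -0.1213  0.109 ]]
0.04583775495571923 53.667005632897464 [ 0.5576 -0.1029  0.109 ]
53.07556333656665
[[ 0.5566 -0.1036  0.068 ]] [[ 0.557  -0.1032  0.073 ]]
```

Run:
```python
from h import *
from bench import arm
s=arm.sense();print(s["eef_pos"],s["time"])
print(rel(s,[.5553,-.1028,.0825],52.5))
```

```text
[ 0.55254569 -0.10451417  0.17033205] 2.7
(array([0.30416721, 0.11155957, 8.78322155]), array([ 8.80805318e-07, -5.26265507e-05, -8.53855247e-03]))
```

```bash
python3 -m crank '[{"jaw":1,"dx":0.3,"dy":0.1,"dz":1.5,"wx":0,"wy":0,"wz":-0.01},{"jaw":1,"dx":0.3,"dy":0.1,"dz":3,"wx":0,"wy":0,"wz":-0.01},{"jaw":1,"dx":0.3,"dy":0.1,"dz":4.5,"wx":0,"wy":0,"wz":-0.01},{"jaw":1,"dx":0.3,"dy":0.1,"dz":6,"wx":0,"wy":0,"wz":-0.01},{"jaw":1,"dx":0.3,"dy":0.1,"dz":7.2,"wx":0,"wy":0,"wz":-0.01},{"jaw":1,"dx":0.3,"dy":0.1,"dz":8.2,"wx":0,"wy":0,"wz":-0.01},{"jaw":1,"dx":0.3,"dy":0.1,"dz":8.8,"wx":0,"wy":0,"wz":-0.01},{"jaw":1,"dx":0.3,"dy":0.1,"dz":8.8,"wx":0,"wy":0,"wz":-0.01},{"jaw":1,"dx":0.3,"dy":0.1,"dz":8.8,"wx":0,"wy":0,"wz":-0.01},{"jaw":1,"dx":0.3,"dy":0.1,"dz":8.8,"wx":0,"wy":0,"wz":-0.01}]'
python3 - <<'E'
from h import *
from bench import arm
import pickle
s=arm.sense();print(s["eef_pos"],s["force"])
print(rel(s,[.5553,-.1028,.0825],52.5))
c=arm.capture("wrist");pickle.dump(c,open("pics/w2.pkl","wb"))
cv2.imwrite("pics/w2.png",np.ascontiguousarray(c["image"][:,:,::-1]))
E
```

```text
time: 3.95
eef_pos: [0.5554, -0.1028, 0.0827]
ee_rot: [0.897, 0.443, 0.0, 0.0]
force: [0.4, -0.4, 0.6]
grip_width: 1.0
[ 0.5553855  -0.10281884  0.08269249] [ 0.43120293 -0.42479701  0.55784088]
(array([-0.00370403, -0.00794693,  0.01924365]), array([ 0.00058254, -0.00026154,  0.00146499]))
```

View pics/w2.png

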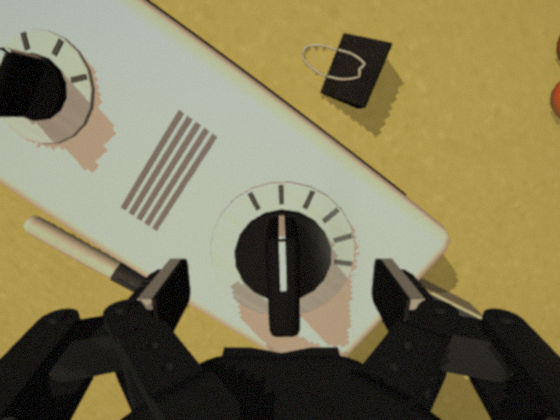

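The bar runs from about (282,240) to (286,330). It is centred between the fingertips (mid column about 281), parallel to the pads, and still at mark 2. I'll close the jaws.

```bash
python3 -m crank '[{"jaw":0.6,"dx":0,"dy":0,"dz":0,"wx":0,"wy":0,"wz":0},{"jaw":0.4,"dx":0,"dy":0,"dz":0,"wx":0,"wy":0,"wz":0},{"jaw":0.3,"dx":0,"dy":0,"dz":0,"wx":0,"wy":0,"wz":0},{"jaw":0.2,"dx":0,"dy":0,"dz":0,"wx":0,"wy":0,"wz":0},{"jaw":0.1,"dx":0,"dy":0,"dz":0,"wx":0,"wy":0,"wz":0},{"jaw":0,"dx":0,"dy":0,"dz":0,"wx":0,"wy":0,"wz":0},{"jaw":0,"dx":0,"dy":0,"dz":0,"wx":0,"wy":0,"wz":0},{"jaw":0,"dx":0,"dy":0,"dz":0,"wx":0,"wy":0,"wz":0},{"jaw":0,"dx":0,"dy":0,"dz":0,"wx":0,"wy":0,"wz":0},{"jaw":0,"dx":0,"dy":0,"dz":0,"wx":0,"wy":0,"wz":0}]'
python3 - <<'E'
from h import *
from bench import arm
s=arm.sense();print(s["eef_pos"],s["force"],s["moment"],s["grip_width"])
print(rel(s,[.5553,-.1028,.0825],52.5))
E
```

```text
time: 5.25
eef_pos: [0.5559, -0.1035, 0.0826]
ee_rot: [0.897, 0.443, 0.001, 0.001]
force: [3.9, -3.8, 0.5]
grip_width: 0.152
[ 0.5559099  -0.10348553  0.08262152] [ 3.94717775 -3.84679692  0.51548166] [-0.73587822 -0.77447934  0.08400074] 0.15211987013779973
(array([ 0.01733967, -0.09012285,  0.01200527]), array([ 0.00170568, -0.00040015,  0.00095407]))
```

```bash
python3 -m crank '[{"jaw":0,"dx":0,"dy":0.1,"dz":0,"wx":0,"wy":0,"wz":0.08},{"jaw":0,"dx":0,"dy":0.1,"dz":0,"wx":0,"wy":0,"wz":0.18},{"jaw":0,"dx":0,"dy":0.1,"dz":0,"wx":0,"wy":0,"wz":0.28},{"jaw":0,"dx":0,"dy":0.1,"dz":0,"wx":0,"wy":0,"wz":0.38},{"jaw":0,"dx":0,"dy":0.1,"dz":0,"wx":0,"wy":0,"wz":0.48},{"jaw":0,"dx":0,"dy":0.1,"dz":0,"wx":0,"wy":0,"wz":0.58},{"jaw":0,"dx":0,"dy":0.1,"dz":0,"wx":0,"wy":0,"wz":0.68},{"jaw":0,"dx":0,"dy":0.1,"dz":0,"wx":0,"wy":0,"wz":0.78},{"jaw":0,"dx":0,"dy":0.1,"dz":0,"wx":0,"wy":0,"wz":0.87},{"jaw":0,"dx":0,"dy":0.1,"dz":0,"wx":0,"wy":0,"wz":0.87}]'
python3 - <<'E'
from h import *
from bench import arm
import pickle
s=arm.sense();print(s["eef_pos"],s["force"],s["moment"],s["grip_width"])
print(rel(s,[.556,-.1035,.0825],2.5))
for n in ["wrist","top"]:
    c=arm.capture(n);pickle.dump(c,open(f"pics/{n}3.pkl","wb"))
    cv2.imwrite(f"pics/{n}3.png",np.ascontiguousarray(c["image"][:,:,::-1]))
E
```

```text
time: 6.5
eef_pos: [0.5561, -0.1035, 0.0826]
ee_rot: [1.0, 0.024, 0.0, 0.0]
force: [-1.9, -1.7, 5.7]
grip_width: 0.148
[ 0.55613756 -0.10345651  0.08257465] [-1.93681569 -1.7379863   5.73290804] [-0.10152526  0.35820057  0.0510664 ] 0.1481286660444733
(array([-0.01395135,  0.00368043,  0.00746148]), array([ 0.00034464, -0.00033526,  0.00444833]))
```

View pics/wrist3.png

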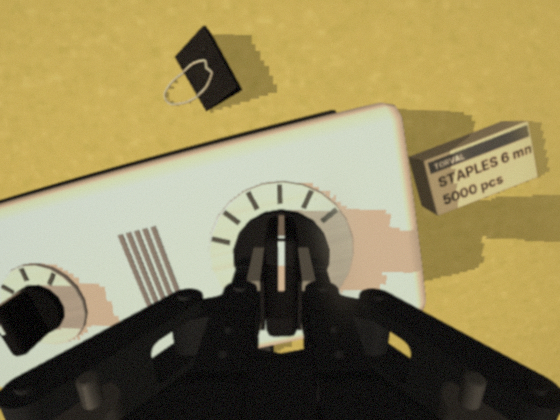

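The pointer at (281,240) lines up with the mark at (280,193). That is the fourth from the left: 220, 231, 253, 280, 307, 330. I'll release and rise.

```bash
python3 -m crank '[{"jaw":0.3,"dx":0,"dy":0,"dz":0,"wx":0,"wy":0,"wz":0},{"jaw":0.6,"dx":0,"dy":0,"dz":0,"wx":0,"wy":0,"wz":0},{"jaw":0.8,"dx":0,"dy":0,"dz":0,"wx":0,"wy":0,"wz":0},{"jaw":0.8,"dx":0,"dy":0,"dz":0,"wx":0,"wy":0,"wz":0},{"jaw":0.8,"dx":0,"dy":0,"dz":-2,"wx":0,"wy":0,"wz":0},{"jaw":0.8,"dx":0,"dy":0,"dz":-4,"wx":0,"wy":0,"wz":0},{"jaw":0.8,"dx":0,"dy":0,"dz":-6,"wx":0,"wy":0,"wz":0},{"jaw":0.8,"dx":0,"dy":0,"dz":-8,"wx":0,"wy":0,"wz":0},{"jaw":0.8,"dx":0,"dy":0,"dz":-9,"wx":0,"wy":0,"wz":0},{"jaw":0.8,"dx":0,"dy":0,"dz":-9,"wx":0,"wy":0,"wz":0}]'
python3 - <<'E'
from h import *
from bench import arm
import pickle
s=arm.sense();print(s["eef_pos"],s["force"],s["moment"],s["grip_width"])
c=arm.capture("wrist");pickle.dump(c,open("pics/w4.pkl","wb"))
im=np.ascontiguousarray(c["image"][:,:,::-1])
cv2.imwrite("pics/w4.png",im)
u,v=proj(c,[[.5553,-.1028,.09]])[0].astype(int);print(u,v)
cv2.imwrite("pics/w4z.png",cv2.resize(im[v-70:v+60,u-60:u+60],None,fx=4,fy=4,interpolation=cv2.INTER_CUBIC))
E
```

```text
time: 7.85
eef_pos: [0.5561, -0.1034, 0.1725]
ee_rot: [1.0, 0.024, 0.0, 0.0]
force: [0.5, -0.1, 0.4]
grip_width: 0.8
[ 0.55613735 -0.1033768   0.17252413] [ 0.46685963 -0.09509281  0.42403846] [-0.03464438  0.03955282 -0.03084927] 0.8003295605533169
279 219
```

View pics/w4.png

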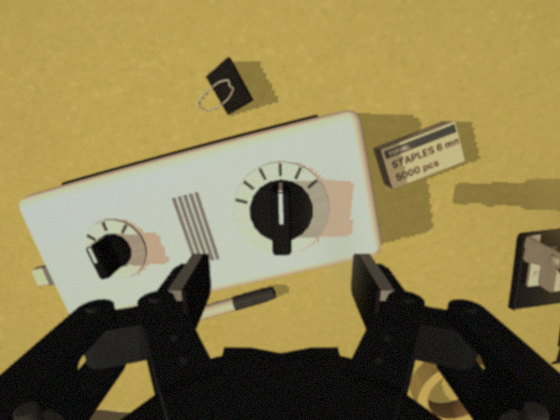

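View pics/w4z.png

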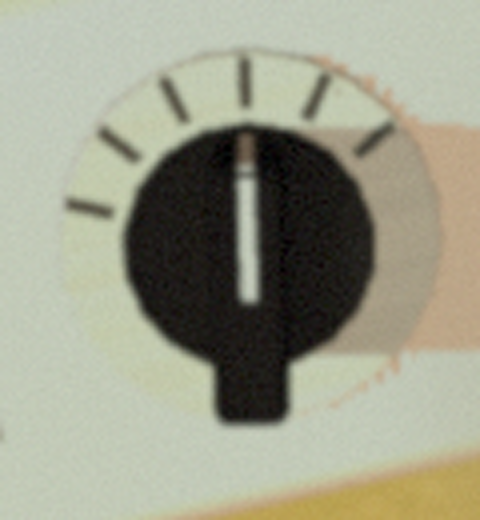

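The pointer rests on the fourth of the six marks. Next I'll compare the small dial with the start using the top camera.

Run:
```python
from h import *
from bench import arm
c=arm.capture("top")
im=np.ascontiguousarray(c["image"][:,:,::-1]);o=cv2.imread("pics/top0.png")
a=np.hstack([o[225:270,280:335],im[225:270,280:335]])
cv2.imwrite("pics/cmp.png",cv2.resize(a,None,fx=7,fy=7,interpolation=cv2.INTER_CUBIC))
s=arm.sense();print(s["time"],s["force"])
```

```text
7.95 [-0.25641954  0.00064036 -0.3291643 ]
```

View pics/cmp.png

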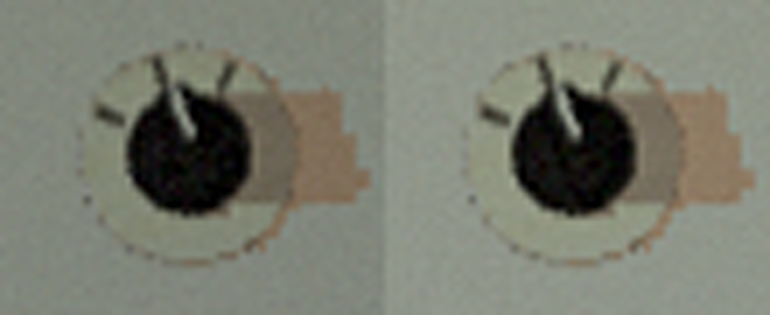

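The small dial looks the same before and after: its pointer is at (180,110) on the left and at the matching spot on the right. I'll hand in.

Run:
```python
from bench import arm
print(arm.hand_in())
```

```text
the job is handed in; nothing more can be done
None
```

I gripped the large dial at its second mark and turned it 50° clockwise, two clicks, to the fourth mark. I then let go, raised the gripper about 9 cm clear, and handed in at about 8 s of the 35 s allowed.

- **Large dial:** the wrist picture taken after release shows the pointer on the fourth of the six marks. I counted the two clicks from the angle turned and the marks in the pictures, not by feeling each one.
- **Small dial:** the top-camera pictures from before and after show no visible change.
- **Contact:** the wrist force was near zero at the end, so nothing was touching. The highest I read was about 6 N, during the turn.
- **Disagreement:** the top and wrist cameras placed the dial's axis about 3 mm apart. I used the average, and the grip closed about 1 mm off, which I corrected during the turn.

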